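Nest a printed cup set and show it to the inspection camera

TASK

On the table, nest the three white printed cups by size: the medium one standing in the large one, the small one in the medium one, and let go of them. Then pick the whole set up by the large cup and hold it in the air for the inspection camera, with the large cup's window centred on the lens axis 200 mm in front of the lens and facing the lens squarely, so that the set leans back (mouths away from the camera) by as much as the camera looks down. Finish while still holding it there, motionless; do not touch the camera or its stand, and leave everything else on the table where it is.

Things in the scene. Friction and masses are not known exactly. Their poses are not given: they have to be found in the camera images.
- large_cup: Large open cup, white printed plastic, loose, standing: outer diameter 64 mm, wall 3.5 mm (inside 57 mm), floor 4 mm thick, height 70 mm, about 70 g. A window goes through its side towards its +x. Origin: centre of its underside; z up along its axis. Its plain sides to grip are at +y and -y, near the rim; the nested set rises 40 mm above this rim.
- medium_cup: Medium open cup of white printed plastic, plain and round, loose, standing on the table: outer diameter 47 mm, wall 3.5 mm (inside 40 mm), floor 4 mm, height 88 mm, about 50 g. Origin: centre of its underside; z up along its axis. Standing in the large cup its rim is 22 mm above the large cup's rim.
- small_cup: Small open cup of white printed plastic, plain and round, loose, standing on the table: outer diameter 32 mm, wall 3 mm, height 102 mm, about 35 g. Origin: centre of its underside; z up along its axis. Standing in the nested medium cup its rim is 18 mm above the medium cup's rim.
- window (a point): Centre of the large cup's window on its outer wall: 32 mm from the cup's axis along the cup's +x, 38 mm above its underside. The opening is 24 mm wide and 18 to 58 mm above the underside. Full-height ribs, 4 mm wide, flank it (14.5 mm to each side) and stand 6 mm proud of the wall, seen from above.
- large_floor (a point): Centre of the large cup's inner floor, 4 mm above its underside.
- medium_floor (a point): Centre of the medium cup's inner floor, 4 mm above its underside.
- camera_stand: Stand of the inspection camera, fixed on the table: aluminium base plate 360 x 90 x 4 mm with a black ring-and-cross mark 44 mm across near its robot end, and a steel post at its far end, about 250 mm from the mark, that carries the camera. Origin: on the table under the centre of the mark; x runs along the plate from the mark towards the post, z up.
- camera: Inspection camera on the post, fixed: grey box 60 x 50 x 50 mm, black lens barrel of 38 mm diameter pointing to the mark's side, 20 degrees below level. Origin: centre of the lens front, 268 mm above the table. x points from the scene into the lens (20 degrees upward), y is level, z is the image's up. The large cup is presented rightly when its x, y, z point as the camera's do.
- view_point (a point): The point in the air where the window's centre must be held: on the lens axis, 200 mm in front of the lens, straight above the centre of the mark and 200 mm above the table.
- resin_bottle: Bystander: black bottle with a paper label, 68 mm diameter, 170 mm tall; origin at its underside.
- spray_can: Bystander: blue can, 56 mm diameter, 200 mm tall; origin at its underside.
- printed_bracket: Bystander: small white printed angle bracket, 60 x 40 x 36 mm, origin at its underside.
- scraper: Bystander: flat print scraper lying on the table, black handle.
- printed_collar: Bystander: white printed ring, 56 mm outer diameter, 22 mm high; origin at its underside.
- spool: Bystander: grey filament spool lying flat, 200 mm diameter, 60 mm high; origin at its underside.
- driver: Bystander: screwdriver lying on the table, black handle.
There are look-alikes about, which are no part of the job. Leave any black, green or orange look-alike of the small_cup alone.

How it is judged:
On the way:
1. the cups stand nested on the table: medium in large, small in medium, none of them held (distance between medium_cup and large_floor below 0.012 m and distance between small_cup and medium_floor below 0.011 m and angle between the z axis of medium_cup and the z axis of large_cup, either way round below 0.25 rad and angle between the z axis of small_cup and the z axis of medium_cup, either way round below 0.25 rad and height (world z) of large_cup below 0.008 m and angle between large_cup's own z axis and vertical below 0.1 rad and contact force between each of large_cup, medium_cup, small_cup and the fingers below 0.1 N), for 0.3 s.
At the end, for the whole second after the job is handed in: Set held still in the air by the fingers on the large cup: window centre within 20 mm of the view point, cup x and z axes within 0.2 rad of the camera's, window towards the lens, each inner cup still seated (bottom within 11-12 mm of the floor centre, axes within 0.25 rad) (distance between medium_cup and large_floor below 0.012 m and distance between small_cup and medium_floor below 0.011 m and angle between the z axis of medium_cup and the z axis of large_cup, either way round below 0.25 rad and angle between the z axis of small_cup and the z axis of medium_cup, either way round below 0.25 rad and distance between window and view_point below 0.02 m and angle between the x axis of large_cup and the x axis of camera, either way round below 0.2 rad and angle between the z axis of large_cup and the z axis of camera, either way round below 0.2 rad and x of large_cup in the frame of camera below -0.2 m and angle between large_cup's own z axis and vertical below 0.7 rad and contact force between large_cup and the fingers above 1 N and contact force between large_cup and camera_stand below 0.1 N and height (world z) of large_cup above 0.12 m and linear speed of large_cup below 0.02 m/s); the arm keeps its last pose, push and grip.
It fails at once if a bystander is pushed more than 30 mm (distance of any of resin_bottle, spray_can, printed_bracket, scraper, printed_collar, spool, driver from where it was at the start of the episode above 0.03 m).
It fails at once if the camera or its stand is touched (more than 1 N) (contact force between camera_stand and anything else above 1 N).
It also fails if it takes over 69 s, if anything falls off the work surface, if the arm or the gripper's body presses on something with over 40 N, if the wrist force passes 120 N, or if a joint passes its speed limit or range.

ROBOT

A 6-joint arm with a two-finger parallel gripper is mounted at the origin on the work surface. World frame = base frame: x ahead of the robot, y to its left, z up, the work surface at z = 0. Lengths are in m, angles in rad, forces in N, time in s.
With the tool pointing down it reaches from about 0.35 to 0.775 m from the base axis. Payload 7.3 kg.
Tool frame: the origin (TCP) lies at the very end of the fingers, on their centre line; the grasp point (between the pads) lies 19 mm behind it (robot.hold_point_z is the distance from the TCP to the grasp point, in m); y points along the fingers, z is the direction in which the jaws open and shut, and the axes are right-handed (so a half turn about y gives the same grasp; the last joint's range is limited). The gripper opens to 92 mm and grips with 3 to 60 N. Pads are 19 mm wide; open, the fingers measure 130 mm over their backs; the gripper's body (75 mm by 190 mm) begins 47 mm behind the grasp point.
Start: joints at [-1.31, 0.342, 1.524, -0, 1.275, -0.146], TCP at [0.208, -0.482, 0.227] pointing down, gripper open.
Joint ranges: [-2.53, 2.53], [-0.77, 2.02], [0.04, 2.7], [-1, 4.14], [0.28, 2.66], [-3.11, 3.11]. Speed limits (rad/s): [2.57, 2.57, 3.14, 3.14, 3.14, 3.14].

INTERFACE

Orientations are given as [roll, pitch, yaw] about the fixed x, y, z axes, in that order (R = Rz(yaw) Ry(pitch) Rx(roll)).
In Python, from cell import robot gives the robot as it stands.
- The arm moves only by the shell command python3 -m crank 'ROWS' [OPENING] [FORCE]. ROWS is a JSON object of lists of equal length, an entry for each row: "xyz": the shift along the tool's x, y, z in cm, a list of three; "roll": the turn about the tool's y in degrees. A call has 1 to 20 rows; each row shifts and turns the commanded pose from where the row before left it, along the tool's axes as they then stand; what a row does not reach is not made up. A row lasts 1/10 s, in which the tool goes at most 50 mm and 8.59 degrees, less where a joint would pass 70% of its speed; a pose out of reach is approached as far as the arm can. A call is refused whole if a number of a shift passes 5 or a number of a turn 8.59, either way. A call with a gripper value outside its range is refused whole. OPENING is the gripper command: -1 is fully open, 1 is shut, values between are in proportion, set as the call begins (- or left out, the last holds). The fingers move at their own pace and stop on an object; FORCE is the grip in N (left out, the last holds). Time passes only in rows, so rows that do not move let the fingers close. It gives the time, the measured TCP pose, the force and the opening at its end, in the units of the state.
- robot.observe(): the state, without advancing time (a new reading comes with each control period).
- robot.read_camera(name): name is "side" or "top"; returns the picture (384x512x3 uint8, red, green, blue); there is no depth.
- robot.calibration(name): a dict with "intrinsics" (3x3 intrinsics, pixels), "D" ([k1, k2, p1, p2, k3] as OpenCV has them; the pictures are not rectified), "pose" (4x4, takes a point from camera to world coordinates). Camera axes: x right, y down, z forward; pixel columns grow to the right and rows downward; lengths in m; the calibration is good to about 2 mm. A picture is of the moment at which its call begins. calibration takes no time and is no camera call.
- robot.hand_in(): hands the job in, once; it reports no verdict.
The state is a dict: "time": time; "qpos": joint angles; "qvel": joint speeds; "joint_efforts": joint torques, N m; "tool_pos": TCP position; "tool_rot": TCP orientation; "contact_force": force on the tool from outside, world axes, zero at the start; "torque": the same for the moment, N m; "opening": finger opening in m.
Only numpy, scipy, OpenCV 4.12 (cv2) and the standard library are available. Lean on these libraries where they do the work, as an engineer would, in place of code of your own. Each camera call takes 0.05 s, during which the arm holds its last target.

## Working session

There is one attempt and no reset: what is moved stays moved. The work goes in short steps, Python scripts to look and compute and a shell command to move; the robot and the scene stay as the last step left them, time stands still between calls to the robot, and variables do not carry over. Pictures are saved under pics/ and viewed, and the job is handed in when it is done.

```bash
mkdir -p pics; ls; python3 - <<'E'
from cell import robot
import cv2,numpy as np
np.set_printoptions(precision=4,suppress=True)
for n in("side","top"):
    im=robot.read_camera(n); cv2.imwrite(f"pics/{n}0.png",im[:,:,::-1])
    c=robot.calibration(n); print(n,c)
print(robot.observe(),robot.hold_point_z)
E
```

```text
pics
side {'intrinsics': array([[439.3755,   0.    , 256.8065],
       [  0.    , 439.3755, 193.8968],
       [  0.    ,   0.    ,   1.    ]]), 'D': array([-0.0717,  0.    ,  0.    ,  0.    ,  0.    ]), 'pose': array([[ 0.9764, -0.1497,  0.1555,  0.3586],
       [-0.2158, -0.6829,  0.6979, -0.928 ],
       [ 0.0018, -0.715 , -0.6991,  1.1649],
       [ 0.    ,  0.    ,  0.    ,  1.    ]])}
top {'intrinsics': array([[435.5698,   0.    , 256.3716],
       [  0.    , 435.5698, 188.7287],
       [  0.    ,   0.    ,   1.    ]]), 'D': array([-0.0427,  0.    ,  0.    ,  0.    ,  0.    ]), 'pose': array([[-0.0275, -0.9956,  0.0897,  0.4289],
       [-0.9994,  0.0291,  0.0172,  0.0227],
       [-0.0197, -0.0892, -0.9958,  1.5247],
       [ 0.    ,  0.    ,  0.    ,  1.    ]])}
{'time': 0.1, 'qpos': array([-1.31  ,  0.3426,  1.5249, -0.    ,  1.2754, -0.146 ]), 'qvel': array([-0.0015, -0.0004, -0.0015, -0.0016, -0.    ,  0.0014]), 'joint_efforts': array([  0.0014, -43.2002, -24.4696,   0.0719,   0.0526,  -0.    ]), 'tool_pos': array([ 0.2076, -0.4818,  0.2261]), 'tool_rot': array([-1.5722,  0.0002, -2.7349]), 'contact_force': array([-0.7583,  0.2132,  0.6086]), 'torque': array([-0.0144, -0.0077, -0.0039]), 'opening': 0.0918023810396293} 0.0188
```

View pics/side0.png

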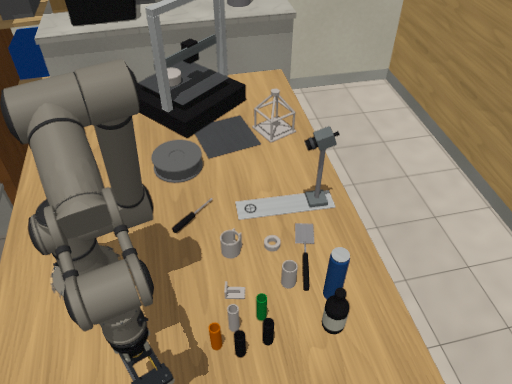

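View pics/top0.png

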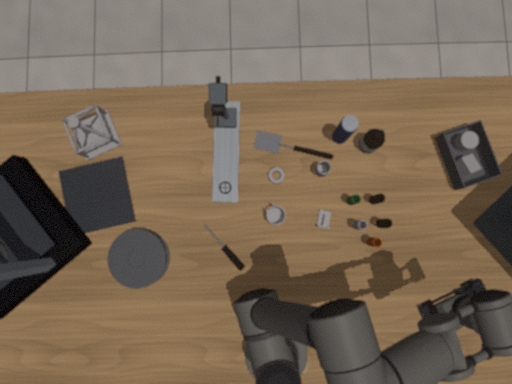

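Side view: large cup near (231,243), medium (289,274), small white (233,318), orange/black/green look-alikes round the small one. Top: large (275,214), medium (322,169), small (361,225), mark (225,187). I'll zoom in.

```bash
python3 - <<'E'
import cv2
a=cv2.imread("pics/side0.png")[215:365,200:350]; b=cv2.imread("pics/top0.png")[145:265,260:400]
cv2.imwrite("pics/s_z.png",cv2.resize(a,None,fx=4,fy=4,interpolation=cv2.INTER_CUBIC))
cv2.imwrite("pics/t_z.png",cv2.resize(b,None,fx=5,fy=5,interpolation=cv2.INTER_CUBIC))
E
```

```text
(no output)
```

View pics/s_z.png

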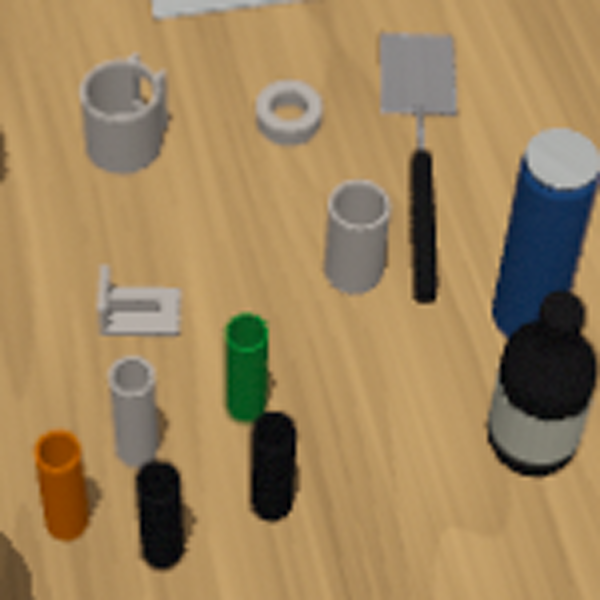

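View pics/t_z.png

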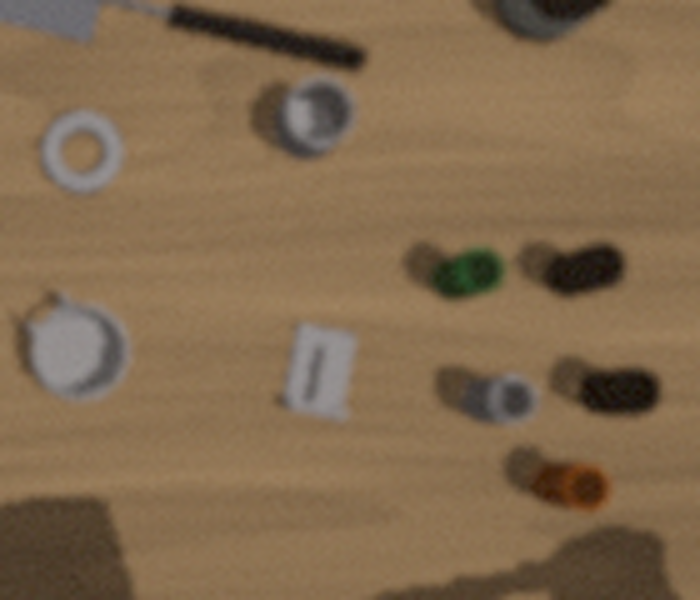

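```bash
cat > h.py <<'E'
from cell import robot
import cv2,numpy as np
np.set_printoptions(precision=4,suppress=True)
def ray(n,uv):
    c=robot.calibration(n); p=cv2.undistortPoints(np.array([[uv]],float),c["intrinsics"],c["D"])[0,0]
    P=c["pose"]; return P[:3,3],P[:3,:3]@np.array([p[0],p[1],1])
def plane(n,uv,z):
    o,d=ray(n,uv); return (o+d*(z-o[2])/d[2])[:2]
def proj(n,X):
    c=robot.calibration(n);Q=np.linalg.inv(c["pose"])
    return cv2.projectPoints(np.atleast_2d(np.array(X,float)),cv2.Rodrigues(Q[:3,:3])[0],Q[:3,3],c["intrinsics"],c["D"])[0][:,0]
E
python3 - <<'E'
from h import *
S=lambda x,y:(200+(x+.5)/4-.5,215+(y+.5)/4-.5); T=lambda x,y:(260+(x+.5)/5-.5,145+(y+.5)/5-.5)
for nm,s,t,z in [("L",(123,90),(78,350),.07),("M",(359,207),(318,114),.088),("S",(132,378),(513,399),.102),("green",(247,332),(484,269),.102),("orange",(60,452),(590,488),.102),("blk1",(160,480),(642,390),.102),("blk2",(273,430),(606,266),.102)]:
    print(nm,plane("side",S(*s),z),plane("top",T(*t),z))
for u in[(52,296),(20,318)]: print("rib",plane("top",T(*u),.07))
for u in[(135,58),(160,75)]: print("rib side",plane("side",S(*u),.07))
print("mark",plane("top",(225,187),.004),plane("side",(250.5,208.5),.004))
b=cv2.imread("pics/top0.png"); cv2.imwrite("pics/t_cam.png",cv2.resize(b[65:215,200:260],None,fx=4,fy=4,interpolation=cv2.INTER_CUBIC))
b=cv2.imread("pics/side0.png"); cv2.imwrite("pics/s_cam.png",cv2.resize(b[120:225,225:350],None,fx=5,fy=5,interpolation=cv2.INTER_CUBIC))
E
```

```text
L [ 0.4752 -0.0124] [ 0.4716 -0.0127]
M [ 0.6265 -0.1783] [ 0.6229 -0.1764]
S [ 0.4329 -0.2937] [ 0.4307 -0.2935]
green [ 0.518  -0.2749] [ 0.5158 -0.2786]
orange [ 0.3762 -0.3386] [ 0.3718 -0.3407]
blk1 [ 0.4372 -0.3726] [ 0.434  -0.3777]
blk2 [ 0.518  -0.3529] [ 0.5155 -0.3584]
rib [0.5081 0.0036]
rib [0.494  0.0254]
rib side [0.4909 0.0193]
rib side [ 0.5075 -0.0032]
mark [0.5752 0.1589] [0.5779 0.1612]
```

View pics/t_cam.png

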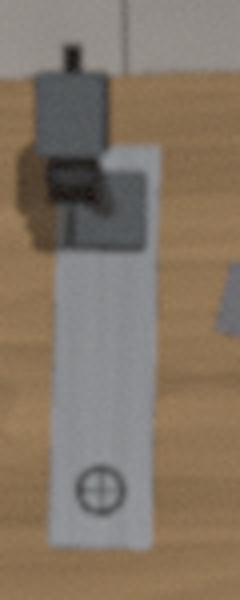

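View pics/s_cam.png

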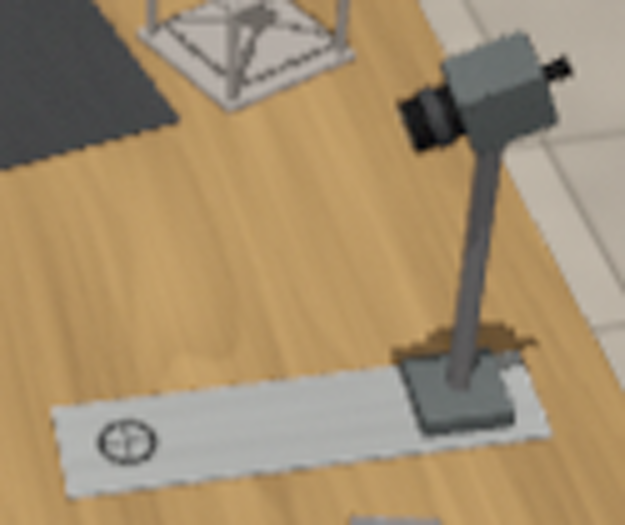

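```bash
python3 - <<'E'
from h import *
C=lambda x,y:(200+(x+.5)/4-.5,65+(y+.5)/4-.5); D=lambda x,y:(225+(x+.5)/5-.5,120+(y+.5)/5-.5)
def ang(a,b): d=b-a; return np.degrees(np.arctan2(d[1],d[0])),np.linalg.norm(d)
print("plate R edge top",ang(plane("top",C(152,548),.004),plane("top",C(160,147),.004)))
print("plate end edge top",ang(plane("top",C(152,548),.004),plane("top",C(48,545),.004)))
print("plate side near edge",ang(plane("side",D(68,497),.004),plane("side",D(550,437),.004)))
print("plate side end",ang(plane("side",D(68,497),.004),plane("side",D(52,408),.004)))
m=plane("top",C(101,491),.004);print("mark",m, plane("side",D(128,442),.004))
print("cam box top z~.3",plane("top",C(72,112),.31))
o,d=ray("top",C(74,190))
T=lambda x,y:(260+(x+.5)/5-.5,145+(y+.5)/5-.5)
print("can top",plane("top",(350,121),.2),"bottle",plane("top",(375,135),.17),"bracket",plane("top",T(318,372),.02))
print(plane("side",(340,254),.2),plane("side",(341,296),.17))
print("spool", plane("top",(138,257),.06), "driver",plane("top",(207,226),.01),plane("top",(241,267),.01))
E
```

```text
plate R edge top (np.float64(-2.4794526383390023), np.float64(0.35928278990881884))
plate end edge top (np.float64(86.71604226855945), np.float64(0.09132744717198663))
plate side near edge (np.float64(-2.813026347693128), np.float64(0.3575588313054801))
plate side end (np.float64(86.80397904460185), np.float64(0.09056695200276042))
mark [0.5739 0.1593] [0.5773 0.1639]
cam box top z~.3 [0.8183 0.1471]
can top [ 0.7501 -0.2499] bottle [ 0.7101 -0.3327] bracket [ 0.4532 -0.1785]
[ 0.7467 -0.2463] [ 0.7134 -0.3576]
spool [0.3422 0.4521] driver [0.4404 0.2239] [0.2964 0.1091]
```

```bash
cat >> h.py <<'E'
from scipy.spatial.transform import Rotation as Ro
def go(target,yaw=None):
    s=robot.observe(); p=s["tool_pos"]; r=s["tool_rot"]
    print("t",s["time"],"pos",p,"rpy deg",np.degrees(r),"open",s["opening"],"F",s["contact_force"])
    y0=np.degrees(r[2]); yaw=y0 if yaw is None else yaw
    R=Ro.from_euler("xyz",[r[0],r[1],np.radians(yaw)]).as_matrix()
    R=Ro.from_euler("xyz",[-np.pi/2,0,np.radians(yaw)]).as_matrix()
    print("roll deg",-(yaw-y0),"shift cm (tool, after turn)",R.T@(np.array(target)-p)*100)
E
python3 -c "
from h import *
go([.6247,-.1774,.2],-176.7)"
```

```text
t 0.1 pos [ 0.2076 -0.4818  0.2261] rpy deg [ -90.0779    0.0104 -156.696 ] open 0.0918023810396293 F [-0.7583  0.2132  0.6086]
roll deg 20.00396588044964 shift cm (tool, after turn) [-43.3894   2.6133 -27.9893]
```

```bash
python3 -m crank '{"xyz":[[0,0,0],[0,0,0],[0,0,0],[-3,0,-2],[-4,0,-2.6],[-4,0,-2.6],[-4,0,-2.6],[-4,0,-2.6],[-4,0,-2.6],[-4,0,-2.6],[-4,0,-2.6],[-4,0,-2.6],[-4,0,-2.6],[-3,0.6,-2],[-1.4,1,-0.6],[0,1,0],[0,0,0]],"roll":[6.67,6.67,6.67,0,0,0,0,0,0,0,0,0,0,0,0,0,0]}' -1 10
python3 - <<'E'
from h import *
go([.6247,-.1774,.07],-176.7)
for n in("side","top"): cv2.imwrite(f"pics/{n}1.png",robot.read_camera(n)[:,:,::-1])
a=cv2.imread("pics/side1.png")[130:330,200:390]; b=cv2.imread("pics/top1.png")[100:260,240:400]
cv2.imwrite("pics/s1z.png",np.hstack([cv2.resize(a,(380,400)),cv2.resize(b,(400,400))]))
E
```

```text
time: 1.8
tool_pos: [0.6232, -0.178, 0.198]
tool_rot: [-1.572, -0.005, -3.084]
contact_force: [-1.2, -0.6, -1.2]
opening: 0.0917
t 1.8 pos [ 0.6232 -0.178   0.198 ] rpy deg [ -90.0899   -0.2818 -176.7174] open 0.09165146906074745 F [-1.2377 -0.5605 -1.2426]
roll deg -0.01735475983295487 shift cm (tool, after turn) [-0.1574 12.8026 -0.052 ]
```

View pics/s1z.png

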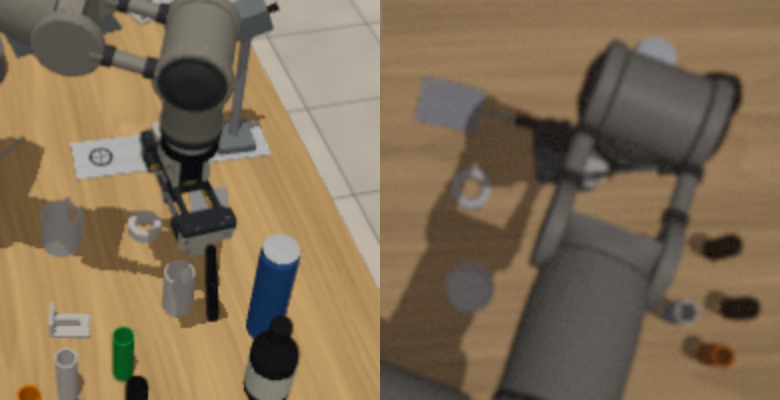

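```bash
python3 -c "
from h import *
for z in (.2,.25,.3,.35,.4,.45): print(z,proj('side',[.623,-.178,z]),proj('top',[.623,-.178,z]))
print(proj('top',[.748,-.248,.2]))"
```

```text
0.2 [[290.3006 242.8074]] [[328.5752 162.3238]]
0.25 [[291.3168 231.2125]] [[331.0343 159.7906]]
0.3 [[292.3907 218.9126]] [[333.6908 157.0537]]
0.35 [[293.5269 205.8461]] [[336.5694 154.0876]]
0.4 [[294.7303 191.9446]] [[339.6991 150.8624]]
0.45 [[296.0066 177.1319]] [[343.1141 147.3426]]
[[349.4277 121.6683]]
```

```bash
python3 -m crank '{"xyz":[[-0.16,2,-0.05],[0,3,0],[0,3,0],[0,2.5,0],[0,1.5,0],[0,0.7,0],[0,0,0]],"roll":[0,0,0,0,0,0,0]}' -1 10
python3 -m crank '{"xyz":[[0,0,0],[0,0,0],[0,0,0],[0,0,0],[0,0,0],[0,0,0],[0,0,0],[0,0,0]],"roll":[0,0,0,0,0,0,0,0]}' 1 15
```

```text
time: 2.6
tool_pos: [0.6258, -0.178, 0.0737]
tool_rot: [-1.571, -0.001, -3.085]
contact_force: [-0.5, -0.1, 0.5]
opening: 0.0918
time: 3.4
tool_pos: [0.6266, -0.1771, 0.0738]
tool_rot: [-1.571, 0.0, -3.084]
contact_force: [0.6, -0.1, 0.1]
opening: 0.0468
```

```bash
python3 -m crank '{"xyz":[[0,-1,0],[0,-2,0],[0,-3,0],[0,-3,0],[0,-1,0],[0,0,0],[0,0,0]],"roll":[0,0,0,0,0,0,0]}'
python3 -c "
from h import *
go([.4735,-.0125,.175])"
```

```text
time: 4.1
tool_pos: [0.6258, -0.1768, 0.1724]
tool_rot: [-1.572, -0.002, -3.084]
contact_force: [-0.0, -0.4, -1.1]
opening: 0.047
t 4.1 pos [ 0.6258 -0.1768  0.1724] rpy deg [ -90.046    -0.1071 -176.703 ] open 0.0469667314046302 F [-0.0047 -0.4182 -1.1107]
roll deg -0.0 shift cm (tool, after turn) [ 14.2632  -0.258  -17.2805]
```

```bash
python3 -m crank '{"xyz":[[1.5,-0.2,-2],[2.5,0,-3],[2.5,0,-3],[2.5,0,-3],[2.5,0,-3],[1.8,0,-2.2],[1,0,-1.1],[0,0,0],[0,0,0]],"roll":[0,0,0,0,0,0,0,0,0]}'
python3 - <<'E'
from h import *
go([.4735,-.0125,.175])
for n in("side","top"): cv2.imwrite(f"pics/{n}2.png",robot.read_camera(n)[:,:,::-1])
a=cv2.imread("pics/side2.png")[170:270,180:280]; b=cv2.imread("pics/top2.png")[150:250,230:330]
cv2.imwrite("pics/s2z.png",np.hstack([cv2.resize(a,(400,400)),cv2.resize(b,(400,400))]))
E
```

```text
time: 5.0
tool_pos: [0.4745, -0.0132, 0.1754]
tool_rot: [-1.57, 0.0, -3.084]
contact_force: [0.4, 0.2, -1.0]
opening: 0.0467
t 5.0 pos [ 0.4745 -0.0132  0.1754] rpy deg [ -89.9706    0.016  -176.6978] open 0.046678025316802305 F [ 0.3615  0.1923 -1.0446]
roll deg -0.0 shift cm (tool, after turn) [ 0.1002  0.0418 -0.0736]
```

View pics/s2z.png

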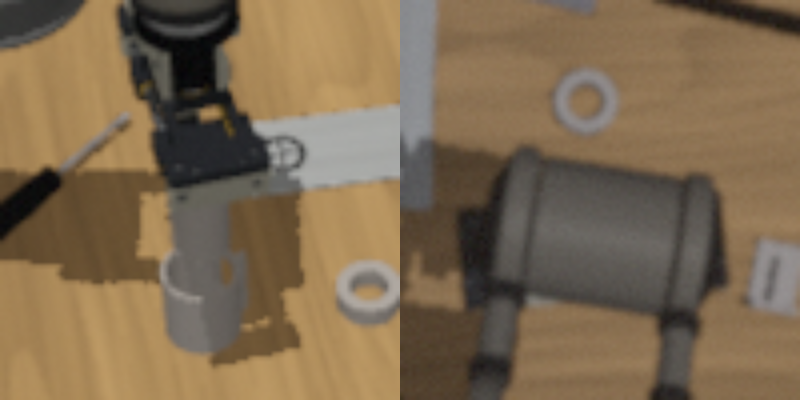

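```bash
python3 -m crank '{"xyz":[[-0.05,1,0.05],[0,2,0],[0,2,0],[0,1.5,0],[0,1,0],[0,0.8,0],[0,0.6,0],[0,0.4,0],[0,0,0],[0,0,0]],"roll":[0,0,0,0,0,0,0,0,0,0]}'
python3 -c "
from h import *
go([.475,-.0125,.078])"
```

```text
time: 6.1
tool_pos: [0.4746, -0.0131, 0.083]
tool_rot: [-1.571, 0.001, -3.084]
contact_force: [0.2, -0.1, -0.2]
opening: 0.047
t 6.1 pos [ 0.4746 -0.0131  0.083 ] rpy deg [ -89.9843    0.0447 -176.6983] open 0.0470168359695791 F [ 0.1845 -0.0696 -0.1891]
roll deg -0.0 shift cm (tool, after turn) [-0.0416  0.5047 -0.058 ]
```

```bash
python3 -m crank '{"xyz":[[0,0.2,0],[0,0.2,0],[0,0,0],[0,0,0]],"roll":[0,0,0,0]}'
python3 -m crank '{"xyz":[[0,0,0],[0,0,0],[0,0,0],[0,0,0],[0,-2,0],[0,-3,0],[0,-4,0],[0,-3,0],[0,0,0]],"roll":[0,0,0,0,0,0,0,0,0]}' -0.3 10
python3 -c "
from h import *
go([.432,-.2936,.2],-135)"
```

```text
time: 6.5
tool_pos: [0.4743, -0.0131, 0.0787]
tool_rot: [-1.571, 0.0, -3.084]
contact_force: [0.1, 0.3, -1.3]
opening: 0.047
time: 7.4
tool_pos: [0.4766, -0.0134, 0.2028]
tool_rot: [-1.569, 0.008, -3.084]
contact_force: [0.5, 0.2, -0.3]
opening: 0.0598
t 7.4 pos [ 0.4766 -0.0134  0.2028] rpy deg [ -89.8754    0.4768 -176.6963] open 0.0597556171891608 F [ 0.4953  0.1894 -0.2527]
roll deg -41.69628944567128 shift cm (tool, after turn) [22.9651  0.2812 16.6591]
```

```bash
python3 -m crank '{"xyz":[[0,0,0],[0,0,0],[0,0,0],[0,0,0],[0,0,0],[2,0,1.5],[3.5,0,2.5],[3.5,0,2.5],[3.5,0,2.5],[3.5,0,2.5],[3,0,2.2],[2.5,0,1.8],[1.5,0,1.3],[0,0,0],[0,0,0]],"roll":[-8.35,-8.35,-8.35,-8.35,-8.3,0,0,0,0,0,0,0,0,0,0]}'
python3 - <<'E'
from h import *
go([.433,-.2937,.088],-135)
for n in("side","top"): cv2.imwrite(f"pics/{n}3.png",robot.read_camera(n)[:,:,::-1])
a=cv2.imread("pics/side3.png")[215:365,180:330]; b=cv2.imread("pics/top3.png")[170:270,250:350]
cv2.imwrite("pics/s3z.png",np.hstack([cv2.resize(a,(450,450)),cv2.resize(b,(350,450))]))
E
```

```text
time: 8.9
tool_pos: [0.43, -0.294, 0.1978]
tool_rot: [-1.573, 0.0, -2.357]
contact_force: [-0.2, 0.2, -1.1]
opening: 0.0598
t 8.9 pos [ 0.43   -0.294   0.1978] rpy deg [ -90.1045    0.0133 -135.0523] open 0.059847790670583254 F [-0.2227  0.1799 -1.1285]
roll deg -0.05234594081971977 shift cm (tool, after turn) [-0.2308 10.9831  0.1874]
```

View pics/s3z.png

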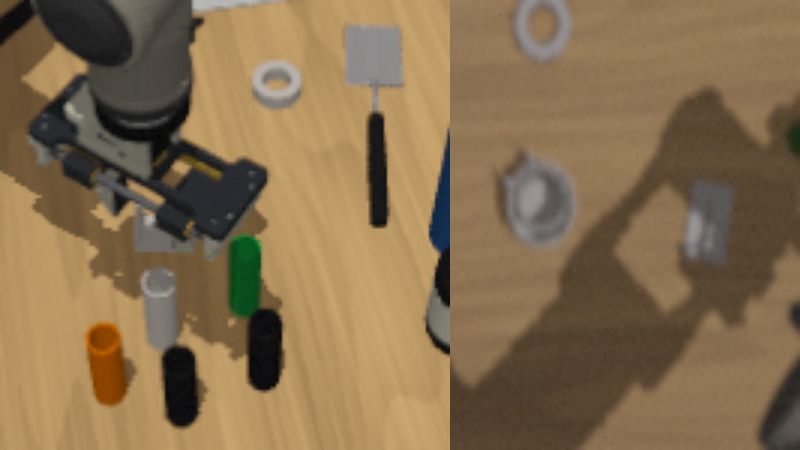

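The medium stands centrally in the large cup; small cup at side zoom (160,310) is clear of the fingers. Descending.

```bash
python3 -m crank '{"xyz":[[-0.2,2,0.15],[0,3,0],[0,2.5,0],[0,2,0],[0,1,0],[0,0.5,0],[0,0,0],[0,0,0]],"roll":[0,0,0,0,0,0,0,0]}'
python3 -m crank '{"xyz":[[0,0,0],[0,0,0],[0,0,0],[0,0,0],[0,0,0],[0,0,0]],"roll":[0,0,0,0,0,0]}' 1 12
```

```text
time: 9.8
tool_pos: [0.4335, -0.2943, 0.0896]
tool_rot: [-1.569, 0.0, -2.356]
contact_force: [0.3, 0.3, 0.7]
opening: 0.0597
time: 10.4
tool_pos: [0.433, -0.2942, 0.0889]
tool_rot: [-1.57, -0.0, -2.356]
contact_force: [0.7, 0.1, 1.9]
opening: 0.0312
```

```bash
python3 -m crank '{"xyz":[[0,-1,0],[0,-2,0],[0,-3,0],[0,-3,0],[0,-2.5,0],[0,-1.2,0],[0,0,0],[0,0,0]],"roll":[0,0,0,0,0,0,0,0]}'
python3 - <<'E'
from h import *
go([.4745,-.0128,.215])
for n in("side","top"): cv2.imwrite(f"pics/{n}4.png",robot.read_camera(n)[:,:,::-1])
a=cv2.imread("pics/side4.png")[190:270,190:270]; b=cv2.imread("pics/top4.png")[190:240,250:300]
cv2.imwrite("pics/s4z.png",np.hstack([cv2.resize(a,(400,400)),cv2.resize(b,(400,400))]))
E
```

```text
time: 11.2
tool_pos: [0.4325, -0.2938, 0.2149]
tool_rot: [-1.572, -0.0, -2.356]
contact_force: [0.1, 0.8, -0.8]
opening: 0.0317
t 11.2 pos [ 0.4325 -0.2938  0.2149] rpy deg [ -90.0739   -0.007  -135.0026] open 0.031680239872159746 F [ 0.1401  0.8236 -0.7613]
roll deg -0.0 shift cm (tool, after turn) [-22.8351  -0.0145 -16.9038]
```

View pics/s4z.png

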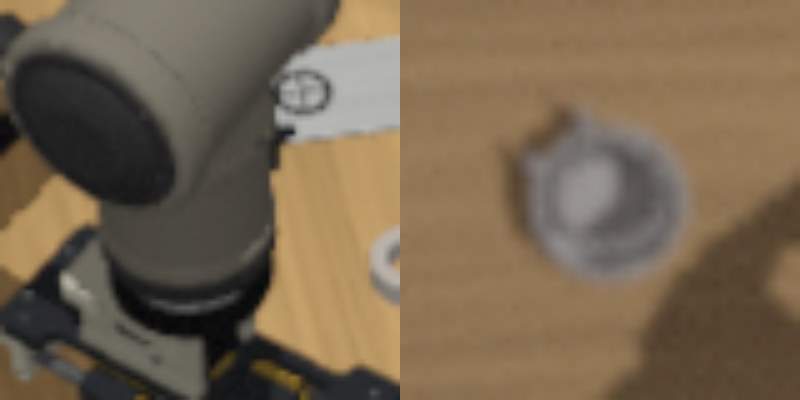

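View pics/side4.png

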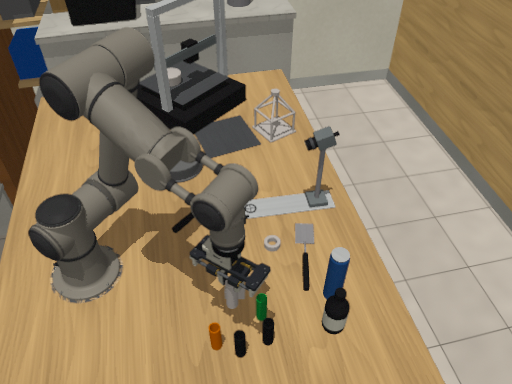

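```bash
python3 -m crank '{"xyz":[[-2,0,-1.5],[-3,0,-2.2],[-3.5,0,-2.6],[-3.5,0,-2.6],[-3.5,0,-2.6],[-3.3,0,-2.4],[-2.5,0,-1.8],[-1.53,0,-1.2],[0,0,0],[0,0,0],[0,0,0]],"roll":[0,0,0,0,0,0,0,0,0,0,0]}'
python3 - <<'E'
from h import *
go([.4745,-.0128,.093])
for n in("side",): cv2.imwrite(f"pics/{n}5.png",robot.read_camera(n)[:,:,::-1])
a=cv2.imread("pics/side5.png")[180:270,180:270]
cv2.imwrite("pics/s5z.png",cv2.resize(a,(600,600),interpolation=cv2.INTER_CUBIC))
E
```

```text
time: 12.4
tool_pos: [0.4746, -0.0141, 0.2152]
tool_rot: [-1.571, -0.001, -2.357]
contact_force: [-0.7, 0.1, -0.3]
opening: 0.0314
t 12.4 pos [ 0.4746 -0.0141  0.2152] rpy deg [ -90.0317   -0.0497 -135.0539] open 0.031400910881072656 F [-0.7064  0.1052 -0.2546]
roll deg -0.0 shift cm (tool, after turn) [-0.0784 12.2195 -0.0995]
```

View pics/s5z.png

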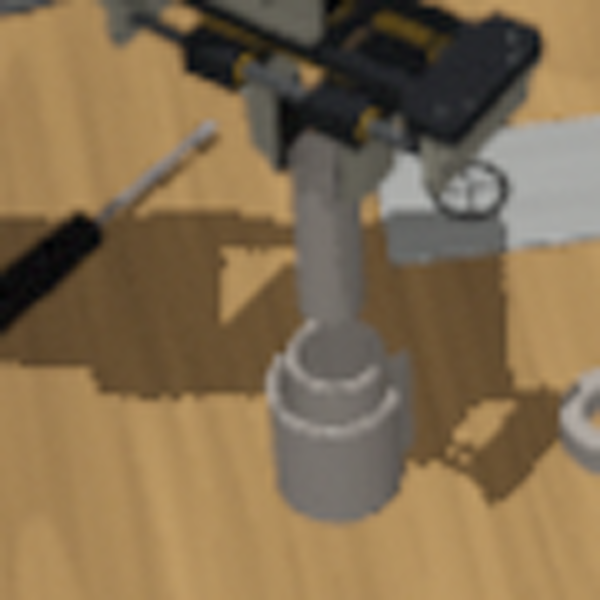

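```bash
python3 -c "
from h import *
k=90/600
f=lambda x,y:(180+(x+.5)*k-.5,180+(y+.5)*k-.5)
print('med rim',plane('side',f(336,354),.092),'small bot',plane('side',f(330.5,300),.1263))
print((proj('side',[[.4746,-.0141,.1263],[.4745,-.0131,.092]])-180+.5)/k)"
```

```text
med rim [ 0.4749 -0.0122] small bot [ 0.4745 -0.0079]
[[333.5676 310.1043]
 [336.0094 355.9523]]
```

```bash
python3 - <<'E'
from h import *
k=90/600
a=np.linspace(0,2*np.pi,40)
im=cv2.imread("pics/s5z.png")
for c,r,z,col in[((.4746,-.0141),.016,.1263,(0,0,255)),((.4749,-.0125),.0235,.092,(0,255,0)),((.4749,-.0125),.02,.092,(255,0,0))]:
    P=(proj('side',np.c_[c[0]+r*np.cos(a),c[1]+r*np.sin(a),0*a+z])-180+.5)/k
    cv2.polylines(im,[P.round().astype(int)],True,col,1)
cv2.imwrite("pics/s5o.png",im[200:500,180:480].repeat(2,0).repeat(2,1))
E
```

```text
(no output)
```

View pics/s5o.png

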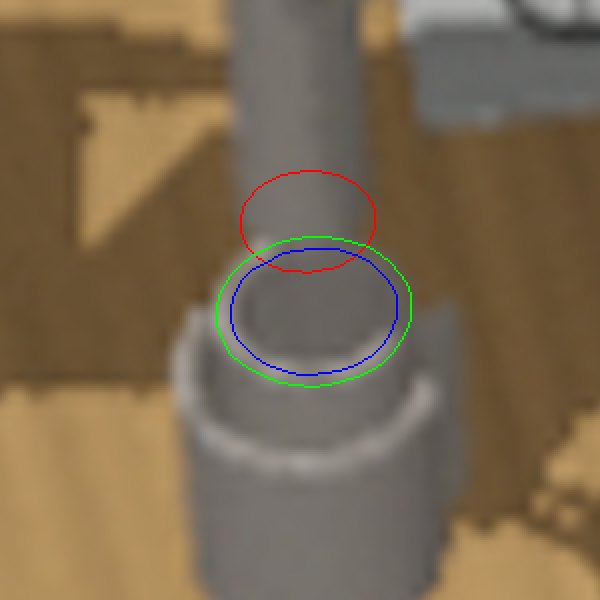

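```bash
python3 -m crank '{"xyz":[[-0.18,0,-0.03],[0,1,0],[0,2,0],[0,2,0],[0,1.5,0],[0,1,0],[0,0,0]],"roll":[0,0,0,0,0,0,0]}'
python3 -m crank '{"xyz":[[0,1,0],[0,1,0],[0,1,0],[0,0.6,0],[0,0.3,0],[0,0,0],[0,0,0]],"roll":[0,0,0,0,0,0,0]}'
```

```text
time: 13.15
tool_pos: [0.475, -0.0118, 0.1392]
tool_rot: [-1.573, -0.002, -2.357]
contact_force: [0.5, 0.4, -0.4]
opening: 0.0314
time: 13.85
tool_pos: [0.4761, -0.0117, 0.1019]
tool_rot: [-1.57, 0.0, -2.356]
contact_force: [0.8, 0.5, -0.9]
opening: 0.0312
```

```bash
python3 -m crank '{"xyz":[[0,0.2,0],[0,0.2,0],[0,0,0],[0,0,0]],"roll":[0,0,0,0]}'
python3 -m crank '{"xyz":[[0,0,0],[0,0,0],[0,0,0],[0,0,0],[0,0,0]],"roll":[0,0,0,0,0]}' 0 10
python3 -m crank '{"xyz":[[0,-1,0],[0,-2,0],[0,-3,0],[0,-4,0],[0,-2,0],[0,0,0]],"roll":[0,0,0,0,0,0]}' -1 10
python3 - <<'E'
from h import *
go([.4745,-.0128,.093])
for n in("side",): cv2.imwrite(f"pics/{n}6.png",robot.read_camera(n)[:,:,::-1])
a=cv2.imread("pics/side6.png")[180:270,180:270]
cv2.imwrite("pics/s6z.png",cv2.resize(a,(600,600),interpolation=cv2.INTER_CUBIC))
E
```

```text
time: 14.25
tool_pos: [0.4759, -0.0117, 0.0977]
tool_rot: [-1.571, -0.0, -2.356]
contact_force: [0.0, 0.6, -0.1]
opening: 0.0314
time: 14.75
tool_pos: [0.476, -0.0117, 0.0977]
tool_rot: [-1.571, 0.0, -2.356]
contact_force: [0.3, 0.5, -0.5]
opening: 0.0454
time: 15.35
tool_pos: [0.4776, -0.012, 0.2215]
tool_rot: [-1.565, 0.004, -2.356]
contact_force: [0.2, 0.6, -0.3]
opening: 0.0887
t 15.35 pos [ 0.4776 -0.012   0.2215] rpy deg [ -89.6494    0.2343 -134.9959] open 0.08870360236248681 F [ 0.2015  0.6426 -0.2873]
roll deg -0.0 shift cm (tool, after turn) [ 0.2792 12.848  -0.1628]
```

View pics/s6z.png

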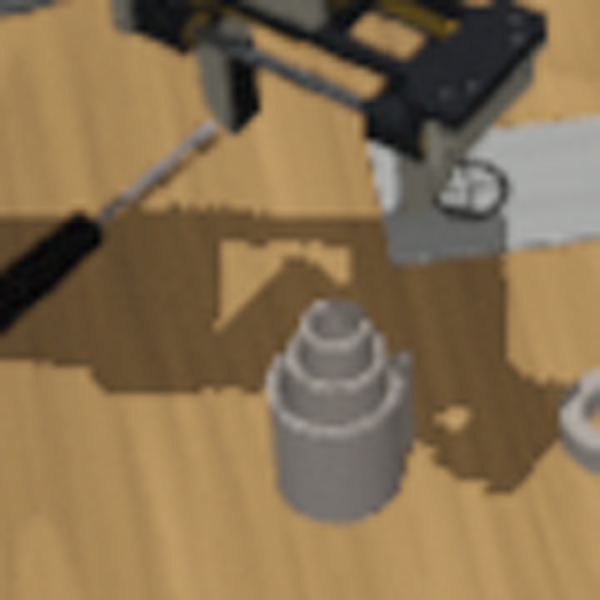

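```bash
python3 - <<'E'
from h import *
b=cv2.imread("pics/top4.png")[197:232,258:293]
a=cv2.imread("pics/side0.png")[222:262,212:252]
cv2.imwrite("pics/w.png",np.hstack([cv2.resize(b,(400,400),interpolation=cv2.INTER_CUBIC),cv2.resize(a,(400,400),interpolation=cv2.INTER_CUBIC)]))
E
```

```text
(no output)
```

View pics/w.png

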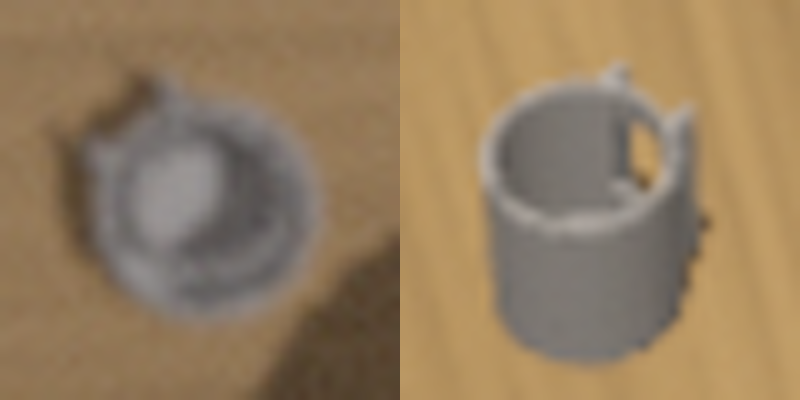

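```bash
python3 - <<'E'
from h import *
c=np.array([.475,-.0125])
S=lambda x,y:(212+(x+.5)/10-.5,222+(y+.5)/10-.5); k=35/400; T=lambda x,y:(258+(x+.5)*k-.5,197+(y+.5)*k-.5)
for n,pts,cen in(("side",[S(217,72),S(284,113)],S(180,155)),("top",[T(167,85),T(92,148)],T(207,205))):
    p=[plane(n,u,.07) for u in pts]; c=plane(n,cen,.07); print(n,"cen",c)
    for q in p: print(q-c,np.linalg.norm(q-c),np.degrees(np.arctan2(*(q-c)[::-1])))
    m=(p[0]+p[1])/2-c; d=p[1]-p[0]; print("mid az",np.degrees(np.arctan2(m[1],m[0])),"sep",np.linalg.norm(d),"perp",np.degrees(np.arctan2(-d[0],d[1])), np.degrees(np.arctan2(d[0],-d[1])))
E
```

```text
side cen [ 0.4727 -0.0115]
[0.0181 0.0325] 0.03720896030580947 60.90679898372685
[0.0363 0.0104] 0.03776957069731317 15.91319757511974
mid az 38.23257884873233 sep 0.028693848661477037 perp -140.55570785247716 39.44429214752285
top cen [ 0.4719 -0.0142]
[0.0354 0.0106] 0.03691198060079893 16.670011987353277
[0.0176 0.033 ] 0.03742581050068453 61.99298662842734
mid az 39.49685071768564 sep 0.028645223658810035 perp 38.383046064447626 -141.61695393555237
```

The set is nested (side zoom: three concentric rims at (337,410), (336,360), (338,325)), and the window azimuth is 39°. The moves only turn the tool about its own axis, so I can't command the lean directly. While empty, I'll go straight up to the reach limit and see whether the tool tilts there.

```bash
python3 -m crank '{"xyz":[[0,-2,0],[0,-4,0],[0,-4,0],[0,-4,0],[0,-4,0],[0,-4,0],[0,-4,0],[0,-4,0],[0,-3,0],[0,0,0]],"roll":[0,0,0,0,0,0,0,0,0,0]}' -1 10
python3 -c "
from h import *
print(robot.observe()['qpos'])"
```

```text
time: 16.4
tool_pos: [0.4764, -0.0118, 0.5502]
tool_rot: [-1.567, 0.003, -2.356]
contact_force: [-0.4, 0.8, 0.1]
opening: 0.0916
[-0.1857  0.2362  0.8004 -0.0001  2.1     0.5997]
```

```bash
python3 -m crank '{"xyz":[[0,-3,0],[0,-3,0],[0,-2,0],[0,-2,0],[0,0,0]],"roll":[0,0,0,0,0]}' -1 10
python3 -c "
from h import *
print(robot.observe()['qpos'])"
python3 -m crank '{"xyz":[[0,-2,0],[0,-2,0],[0,-2,0],[0,0,0]],"roll":[0,0,0,0]}' -1 10
python3 -c "
from h import *
print(robot.observe()['qpos'])"
```

```text
time: 16.9
tool_pos: [0.4773, -0.012, 0.6481]
tool_rot: [-1.568, 0.002, -2.356]
contact_force: [0.6, -0.5, -0.3]
opening: 0.0917
[-0.1857  0.4395  0.168  -0.0002  2.5306  0.5997]
time: 17.3
tool_pos: [0.4429, -0.0107, 0.6756]
tool_rot: [-1.574, 0.003, -2.356]
contact_force: [0.0, 0.1, 1.5]
opening: 0.0919
[-0.2006  0.4446  0.042   0.0093  2.6557  0.5931]
```

```bash
python3 -m crank '{"xyz":[[0,-3,0],[0,-3,0],[0,-3,0],[0,0,0]],"roll":[0,0,0,0]}' -1 10
python3 -c "
from h import *
print(robot.observe()['qpos'])"
```

```text
time: 17.7
tool_pos: [0.4191, -0.0101, 0.6986]
tool_rot: [-1.53, 0.037, -2.356]
contact_force: [0.2, 0.2, 0.5]
opening: 0.0921
[-0.2141  0.3934  0.0362  0.0187  2.6575  0.5882]
```

```bash
python3 -m crank '{"xyz":[[0,2,0],[0,3,0],[0,3,0],[0,0,0]],"roll":[0,0,0,0]}' -1 10
python3 -c "
from h import *
s=robot.observe();print(s['qpos']); print(Ro.from_euler('xyz',s['tool_rot']).as_matrix()[:,1])"
```

```text
time: 18.1
tool_pos: [0.4248, -0.0106, 0.6189]
tool_rot: [-1.546, 0.026, -2.356]
contact_force: [0.4, -0.9, 0.7]
opening: 0.0916
[-0.2123  0.1803  0.6686  0.0112  2.2578  0.5807]
[ 0.0359  0.0012 -0.9994]
```

```bash
cat >> h.py <<'E'
def go2(target,yaw=None):
    s=robot.observe(); p=s["tool_pos"]; R=Ro.from_euler("xyz",s["tool_rot"]).as_matrix()
    print("t",s["time"],"pos",p,"rpy deg",np.degrees(s["tool_rot"]),"open",s["opening"],"F",s["contact_force"],"\nq",s["qpos"],"\nx",R[:,0],"y",R[:,1])
    if yaw is not None:
        r=s["tool_rot"]; d=np.degrees(r[2])-yaw; print("roll",d); R=R@Ro.from_euler("y",d,degrees=True).as_matrix()
    print("shift cm after turn",R.T@(np.array(target)-p)*100)
E
python3 -c "
from h import *
go2([.4752,-.0123,.16],-141)"
```

```text
t 18.1 pos [ 0.4248 -0.0106  0.6189] rpy deg [ -88.5944    1.5002 -134.9987] open 0.09159180265739386 F [ 0.3826 -0.916   0.661 ] 
q [-0.2123  0.1803  0.6686  0.0112  2.2578  0.5807] 
x [-0.7068 -0.7069 -0.0262] y [ 0.0359  0.0012 -0.9994]
roll 6.001340779499259
shift cm after turn [-2.4927 46.0447  2.3086]
```

```bash
python3 -m crank '{"xyz":[[0,2,0],[-0.3,4,0.3],[-0.3,4.5,0.3],[-0.3,4.5,0.3],[-0.3,4.5,0.3],[-0.3,4.5,0.3],[-0.3,4.5,0.3],[-0.3,4.5,0.3],[-0.3,4.5,0.2],[-0.1,4,0],[0,3,0],[0,1.5,0],[0,0,0],[0,0,0]],"roll":[6,0,0,0,0,0,0,0,0,0,0,0,0,0]}' -1 10
python3 -c "
from h import *
go2([.4752,-.0123,.054])"
```

```text
time: 19.5
tool_pos: [0.4858, -0.0145, 0.1684]
tool_rot: [-1.535, 0.04, -2.461]
contact_force: [0.4, -0.7, 0.1]
opening: 0.0916
t 19.5 pos [ 0.4858 -0.0145  0.1684] rpy deg [ -87.9623    2.288  -140.9803] open 0.09157388931073637 F [ 0.3847 -0.6959  0.0908] 
q [-0.1928  0.301   1.7617  0.0091  1.026   0.6932] 
x [-0.7763 -0.6291 -0.0399] y [ 0.0534 -0.0025 -0.9986]
shift cm after turn [ 1.1418 11.3702 -1.238 ]
```

```bash
python3 -m crank '{"xyz":[[0.6,0,-0.7],[0.5,0,-0.5],[0,2,0],[0,3,0],[0,3,0],[0,2,0],[0,1,0],[0,0.3,0],[0,0,0],[0,0,0]],"roll":[0,0,0,0,0,0,0,0,0,0]}' -1 10
python3 - <<'E'
from h import *
go2([.4752,-.0123,.054])
cv2.imwrite("pics/side7.png",robot.read_camera("side")[:,:,::-1])
a=cv2.imread("pics/side7.png")[180:270,180:270]
cv2.imwrite("pics/s7z.png",cv2.resize(a,(600,600),interpolation=cv2.INTER_CUBIC))
E
```

```text
time: 20.5
tool_pos: [0.4733, -0.0118, 0.0541]
tool_rot: [-1.536, 0.039, -2.46]
contact_force: [0.2, 0.6, -0.2]
opening: 0.0919
t 20.5 pos [ 0.4733 -0.0118  0.0541] rpy deg [ -88.0128    2.2436 -140.9707] open 0.09187711569286985 F [ 0.2384  0.6251 -0.2371] 
q [-0.1923  0.4528  1.9253  0.0118  0.7118  0.6893] 
x [-0.7762 -0.6292 -0.0391] y [ 0.0522 -0.0023 -0.9986]
shift cm after turn [-0.1188  0.0162  0.1619]
```

View pics/s7z.png

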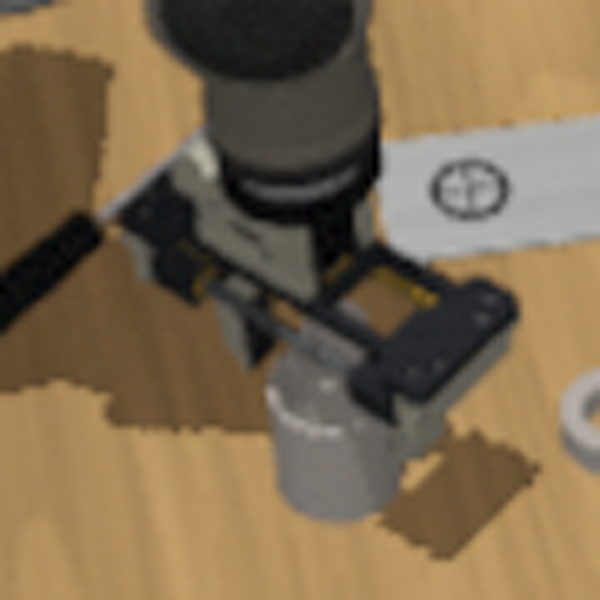

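```bash
python3 -m crank '{"xyz":[[-0.1,0,0.1],[0,0,0],[0,0,0],[0,0,0],[0,0,0],[0,0,0],[0,0,0]],"roll":[0,0,0,0,0,0,0]}' 1 40
python3 -c "
from h import *
go2([.475,.054,.3],-182.7)"
```

```text
time: 21.25
tool_pos: [0.4741, -0.0119, 0.0532]
tool_rot: [-1.537, 0.038, -2.461]
contact_force: [-0.7, -0.8, 2.2]
opening: 0.0633
t 21.25 pos [ 0.4741 -0.0119  0.0532] rpy deg [ -88.084     2.1793 -140.9799] open 0.0633315803457665 F [-0.7404 -0.7797  2.2403] 
q [-0.1921  0.4562  1.9223  0.0117  0.713   0.6896] 
x [-0.7764 -0.6291 -0.038 ] y [ 0.0506 -0.002  -0.9987]
roll 41.72007398982731
shift cm after turn [ -1.0218 -24.6604  -6.598 ]
```

```bash
python3 -m crank '{"xyz":[[0,-1,0],[0,-2,0],[0,-3,0],[0,-3,0],[0,-1,0],[0,0,0],[0,0,0],[0,0,0],[0,0,0],[0,0,0],[0,0,0]],"roll":[0,0,0,0,0,8.34,8.34,8.34,8.34,8.34,0]}' 1 45
python3 - <<'E'
from h import *
go2([.45,.02,.6])
cv2.imwrite("pics/side8.png",robot.read_camera("side")[:,:,::-1])
a=cv2.imread("pics/side8.png")[150:250,180:280]
cv2.imwrite("pics/s8z.png",cv2.resize(a,(600,600),interpolation=cv2.INTER_CUBIC))
E
```

```text
time: 22.35
tool_pos: [0.4683, -0.0115, 0.1522]
tool_rot: [-1.572, 0.049, 3.093]
contact_force: [-1.0, -0.4, -2.8]
opening: 0.0637
t 22.35 pos [ 0.4683 -0.0115  0.1522] rpy deg [-90.0442   2.7847 177.2121] open 0.06372387443648368 F [-0.9653 -0.3991 -2.8443] 
q [-0.1938  0.2942  1.8247  0.0094  0.9748  1.4206] 
x [-0.9976  0.0486 -0.0486] y [ 0.0486 -0.0016 -0.9988]
shift cm after turn [ -0.1929 -44.8231  -3.0939]
```

View pics/s8z.png

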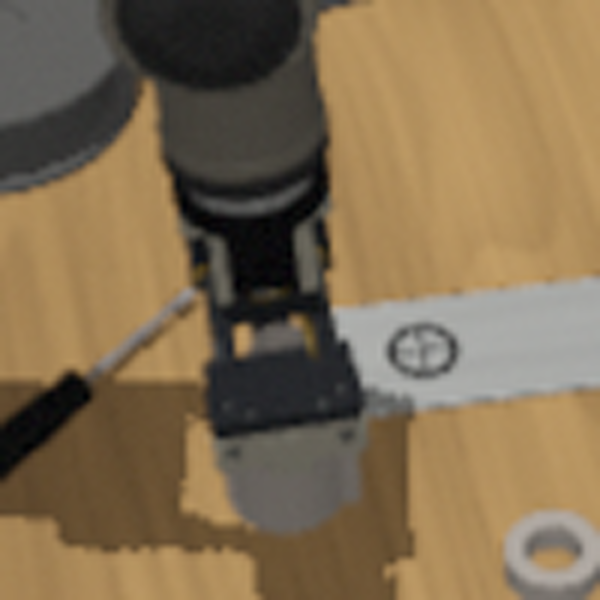

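```bash
python3 -m crank '{"xyz":[[0,-2,0],[0,-4,-0.3],[0,-4,-0.3],[0,-4,-0.3],[0,-4,-0.4],[0,-4,-0.4],[0,-4,-0.4],[0,-4,-0.4],[0,-4,-0.3],[0,-4,-0.3],[0,-4,0],[0,-3,0],[0,0,0]],"roll":[0,0,0,0,0,0,0,0,0,0,0,0,0]}'
python3 -m crank '{"xyz":[[0,-3,0],[0,-3,0],[0,-3,0],[0,-3,0],[0,-3,0],[0,0,0]],"roll":[0,0,0,0,0,0]}'
python3 -c "
from h import *
go2([.45,.02,.6])"
```

```text
time: 23.7
tool_pos: [0.4479, 0.0202, 0.6056]
tool_rot: [-1.57, 0.057, 3.098]
contact_force: [-0.4, -0.6, -1.8]
opening: 0.063
time: 24.3
tool_pos: [0.4134, 0.0191, 0.7033]
tool_rot: [-1.574, 0.067, 3.096]
contact_force: [0.1, 0.4, -0.9]
opening: 0.0639
t 24.3 pos [0.4134 0.0191 0.7033] rpy deg [-90.2028   3.8123 177.3653] open 0.06387144943087913 F [ 0.0686  0.3548 -0.9001] 
q [-0.1477  0.3811  0.0378  0.022   2.6567  1.4888] 
x [-0.9967  0.0459 -0.0665] y [ 0.0666  0.0005 -0.9978]
shift cm after turn [-2.9572 10.5474 -0.2255]
```

```bash
python3 -m crank '{"xyz":[[0,-5,0],[0,-5,0],[0,-5,0],[0,-5,0],[0,0,0]],"roll":[0,0,0,0,0]}'
python3 -c "
from h import *
go2([.45,.02,.6])"
python3 -m crank '{"xyz":[[5,-5,0],[5,-5,0],[5,-5,0],[0,0,0]],"roll":[0,0,0,0]}'
python3 -c "
from h import *
go2([.45,.02,.6])"
```

```text
time: 24.8
tool_pos: [0.3569, 0.0188, 0.7474]
tool_rot: [-1.571, 0.184, 3.094]
contact_force: [0.1, 0.1, -1.4]
opening: 0.0633
t 24.8 pos [0.3569 0.0188 0.7474] rpy deg [-89.9833  10.5349 177.2717] open 0.06333258129838819 F [ 0.0882  0.077  -1.4246] 
q [-0.1856  0.2651  0.0362  0.0535  2.6576  1.4824] 
x [-0.982   0.0468 -0.1828] y [ 0.1826 -0.009  -0.9831]
shift cm after turn [-6.445  16.192  -0.5712]
time: 25.2
tool_pos: [0.2895, 0.0364, 0.7855]
tool_rot: [-1.544, 0.303, 3.096]
contact_force: [-0.5, 0.0, -0.9]
opening: 0.0633
t 25.2 pos [0.2895 0.0364 0.7855] rpy deg [-88.4798  17.3531 177.4119] open 0.06326945655616571 F [-0.4923  0.0239 -0.8554] 
q [-0.1431  0.1438  0.0361  0.0059  2.6577  1.4826] 
x [-0.9535  0.0431 -0.2983] y [ 0.2967 -0.04   -0.9541]
shift cm after turn [-9.8369 22.5286  0.3115]
```

```bash
cat >> h.py <<'E'
G=Ro.from_euler("xyz",[-88.084,2.179,-140.98],degrees=True)
PSI=-2.7; W=np.array([.5757,.161,.2])
CAM=Ro.from_euler("z",PSI,degrees=True)*Ro.from_euler("y",-20,degrees=True)
# cup origin in tool frame at grip: TCP (.4741,-.0119,.0532), cup axis between the pads
def cup():
    s=robot.observe(); R=Ro.from_euler("xyz",s["tool_rot"])
    C=R*G.inv()*Ro.from_euler("z",39,degrees=True)
    o=G.inv().apply(np.array([.4741,-.0119,0])+np.array([0.0,0,0])-np.array([.4741,-.0119,.0532]))
    O=s["tool_pos"]+R.apply(o); w=O+C.apply([.032,0,.038])
    M,K=C.as_matrix(),CAM.as_matrix()
    print("t",s["time"],"pos",s["tool_pos"],"q",s["qpos"],"open",s["opening"])
    print("x err deg",np.degrees(np.arccos(M[:,0]@K[:,0])),"z err",np.degrees(np.arccos(M[:,2]@K[:,2])),"cup z",M[:,2],"want",K[:,2],"cup x",M[:,0],"want",K[:,0])
    print("window",w,"shift cm",R.inv().apply(W-w)*100)
E
python3 -c "
from h import *
cup()"
```

```text
t 25.2 pos [0.2895 0.0364 0.7855] q [-0.1431  0.1438  0.0361  0.0059  2.6577  1.4826] open 0.06326945655616571
x err deg 4.82701351510009 z err 4.8452899735793356 cup z [-0.2618  0.0049  0.9651] want [-0.3416  0.0161  0.9397] cup x [ 0.9641 -0.0437  0.2618] want [ 0.9386 -0.0443  0.342 ]
window [0.3244 0.0349 0.7792] shift cm [ -6.1445  62.2203 -15.39  ]
```

```bash
python3 -m crank '{"xyz":[[5,-5,0],[5,-5,0],[0,0,0],[0,0,0]],"roll":[0,0,0,0]}'
python3 -c "
from h import *
cup()"
```

```text
time: 25.6
tool_pos: [0.2412, 0.0557, 0.8036]
tool_rot: [-1.522, 0.371, 3.1]
contact_force: [0.6, -0.2, -2.0]
opening: 0.0633
t 25.6 pos [0.2412 0.0557 0.8036] q [-0.0031  0.0749  0.0371 -0.1353  2.6568  1.4871] open 0.06330361250760466
x err deg 0.9533158091768955 z err 1.2102556678240095 cup z [-0.3258  0.0291  0.945 ] want [-0.3416  0.0161  0.9397] cup x [ 0.9442 -0.0404  0.3268] want [ 0.9386 -0.0443  0.342 ]
window [0.2763 0.0539 0.7997] shift cm [ -5.7181  65.908  -15.1887]
```

```bash
python3 -m crank '{"xyz":[[-0.2,2,-0.4],[-0.2,3,-0.6],[-0.3,4,-0.9],[-0.3,4,-0.9],[-0.3,4,-0.9],[-0.3,4,-0.9],[-0.3,4,-0.9],[0,0,0]],"roll":[0,0,0,0,0,0,0,0]}'
python3 -c "
from h import *
cup()"
```

```text
time: 26.4
tool_pos: [0.3516, 0.0924, 0.5722]
tool_rot: [-1.519, 0.353, 3.098]
contact_force: [0.2, 0.1, -1.5]
opening: 0.0633
t 26.4 pos [0.3516 0.0924 0.5722] q [ 0.1491 -0.1886  1.2339 -0.1193  1.7574  1.73  ] open 0.06330304955179362
x err deg 1.9623780645700502 z err 2.190486246236862 cup z [-0.3086  0.0319  0.9507] want [-0.3416  0.0161  0.9397] cup x [ 0.9499 -0.0421  0.3097] want [ 0.9386 -0.0443  0.342 ]
window [0.3867 0.0906 0.5677] shift cm [-4.7242 40.4637 -9.9636]
```

```bash
python3 -m crank '{"xyz":[[-0.5,4,-1],[-0.5,4,-1],[-0.5,4,-1],[-0.5,4,-1],[-0.5,4,-1],[-0.5,4,-1],[-0.5,4,-1],[-0.4,3,-0.8],[0,1.5,-0.3],[0,0,0],[0,0,0],[0,0,0]],"roll":[0,0,0,0,0,0,0,0,0,0,0,0]}'
python3 - <<'E'
from h import *
cup()
for n in("side","top"): cv2.imwrite(f"pics/{n}9.png",robot.read_camera(n)[:,:,::-1])
a=cv2.imread("pics/side9.png")[110:230,210:350]; b=cv2.imread("pics/top9.png")[70:220,180:280]
cv2.imwrite("pics/s9z.png",np.hstack([cv2.resize(a,(490,420),interpolation=cv2.INTER_CUBIC),cv2.resize(b,(280,420),interpolation=cv2.INTER_CUBIC)]))
E
```

```text
time: 27.6
tool_pos: [0.5094, 0.1502, 0.2899]
tool_rot: [-1.522, 0.373, 3.097]
contact_force: [0.1, 0.8, -1.3]
opening: 0.063
t 27.6 pos [0.5094 0.1502 0.2899] q [ 0.2299  0.1322  1.6884 -0.1759  0.9807  1.9272] open 0.0630345778781934
x err deg 0.8278015271489381 z err 1.1629513383728298 cup z [-0.3274  0.0298  0.9444] want [-0.3416  0.0161  0.9397] cup x [ 0.9435 -0.0428  0.3285] want [ 0.9386 -0.0443  0.342 ]
window [0.5446 0.1484 0.2861] shift cm [ 0.2909  9.0468 -1.8438]
```

View pics/s9z.png

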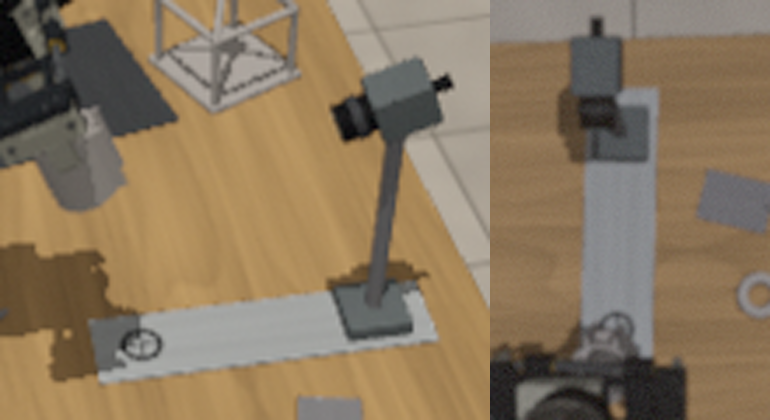

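```bash
python3 -m crank '{"xyz":[[0.05,1.5,-0.3],[0.05,2,-0.4],[0.05,2,-0.4],[0.05,1.7,-0.4],[0.05,1.2,-0.3],[0,0.6,0],[0,0,0],[0,0,0],[0,0,0],[0,0,0]],"roll":[0,0,0,0,0,0,0,0,0,0]}'
python3 - <<'E'
from h import *
cup()
for n in("side","top"): cv2.imwrite(f"pics/{n}10.png",robot.read_camera(n)[:,:,::-1])
a=cv2.imread("pics/side10.png")[130:230,210:310]; b=cv2.imread("pics/top10.png")[140:230,180:270]
cv2.imwrite("pics/s10z.png",np.hstack([cv2.resize(a,(400,400),interpolation=cv2.INTER_CUBIC),cv2.resize(b,(400,400),interpolation=cv2.INTER_CUBIC)]))
# predicted window pixel
print(proj("side",W),proj("top",W))
E
```

```text
time: 28.7
tool_pos: [0.5398, 0.1626, 0.2032]
tool_rot: [-1.522, 0.371, 3.098]
contact_force: [0.4, -0.2, -1.1]
opening: 0.0633
t 28.7 pos [0.5398 0.1626 0.2032] q [ 0.241   0.2752  1.7574 -0.2143  0.7759  1.9927] open 0.06329544583684309
x err deg 0.9093027827200899 z err 1.2236588036261653 cup z [-0.3262  0.0299  0.9448] want [-0.3416  0.0161  0.9397] cup x [ 0.944  -0.0421  0.3272] want [ 0.9386 -0.0443  0.342 ]
window [0.5749 0.1608 0.1993] shift cm [-0.0943 -0.0347 -0.0255]
[[249.3949 168.0717]] [[218.4588 180.9123]]
```

View pics/s10z.png

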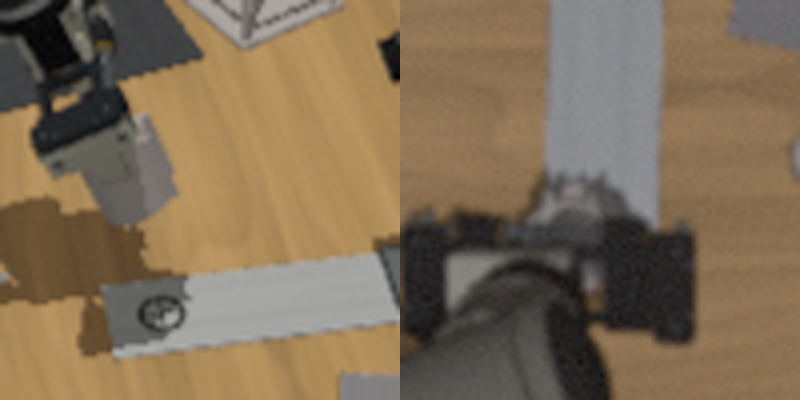

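```bash
python3 - <<'E'
from h import *
s=robot.observe(); R=Ro.from_euler("xyz",s["tool_rot"]); C=R*G.inv()*Ro.from_euler("z",39,degrees=True)
O=s["tool_pos"]+R.apply(G.inv().apply([0,0,-.0532])); a=np.linspace(0,2*np.pi,40)
out=[]
for n,x0,y0,sz,k in(("side",210,130,100,6),("top",180,140,90,6)):
    im=cv2.imread(f"pics/{n}10.png")[y0:y0+sz,x0:x0+sz]; im=cv2.resize(im,None,fx=k,fy=k,interpolation=cv2.INTER_CUBIC)
    def dr(P,col):
        p=(proj(n,O+C.apply(P))-[x0,y0]+.5)*k; cv2.polylines(im,[p.round().astype(int)],False,col,1)
    dr(np.c_[.032*np.cos(a),.032*np.sin(a),0*a],(0,0,255)); dr(np.c_[.032*np.cos(a),.032*np.sin(a),0*a+.07],(0,255,0))
    for y in(-.0145,.0145): dr(np.array([[.036,y,0],[.036,y,.07]]),(255,0,0))
    out.append(cv2.resize(im[:400,:400],(400,400)))
cv2.imwrite("pics/ov.png",np.hstack(out))
E
```

```text
(no output)
```

View pics/ov.png

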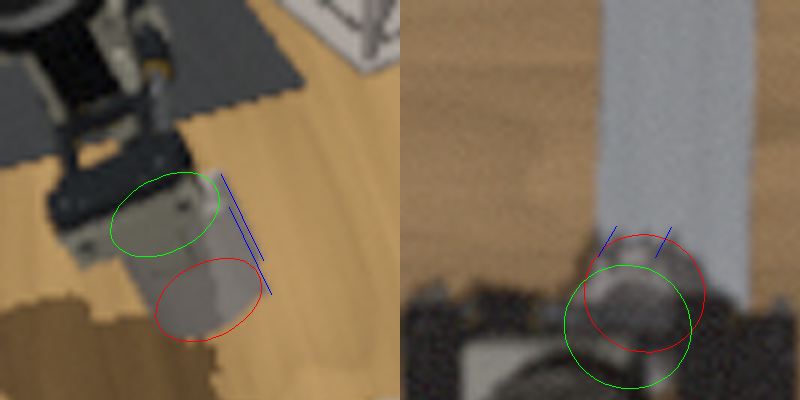

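The overlay drawn from the grip geometry fits both views to about 1 px (underside at side zoom (210,300), ribs at (245,235)). Handing in.

```bash
python3 - <<'E'
from h import *
s=robot.observe(); print(np.abs(s["qvel"]).max(),s["opening"],s["contact_force"])
print(robot.hand_in())
E
```

```text
0.0028682480066823906 0.06341496904889617 [ 0.1828 -0.5227 -0.7466]
the job is handed in; nothing more can be done
None
```

I nested the three cups on the table, picked the set up by the large cup, and handed in with it held still at the view point. That took about 29 of the 69 s. The hand-in gives no verdict.

- **Nesting:** I put the medium cup in the large one, then the small one in the medium one, and released both. The side picture then showed all three rims concentric.
- **Lean:** The moves can only turn the tool about its own axis, so I couldn't command the 20° lean directly. With the set gripped, I pushed the arm up against its joint limits until the tool tilted by the right amount. The tilt stayed when I came back down.
- **Position and angle:** Calculated from the grip pose, the window is about 1 mm from my camera estimate of the view point. Its x axis is about 0.9° off the camera's and its z axis about 1.2° off. An outline drawn from these figures fitted both camera pictures to about 1 px.
- **Grip:** The gripper was still closed on the large cup, opening 63.4 mm against its 64 mm diameter. The arm was practically still at hand-in.

**Doubts:**
- While tilting, joint 3 read 0.036 rad, just under its listed limit of 0.04. Nothing was reported, so I can't tell whether it counts as a fault.
- I couldn't see into the set at the end, because the gripper hides the inner cups. I take them to be still seated from the check on the table and the smooth motion.
- I saw no sign of contact with the stand or other objects, but I didn't measure them again at the end.

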